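# Start the tag marker with its key

### The job

Start the bench tag marker: press its clear cover down until it clicks shut, and only then take the red-headed key out of the key stand and push it fully home in the key switch on the console, working it past the sticky pins if it hangs up, before turning it clockwise a quarter turn to the stop. The switch springs back, so finish still gripping the key and holding it turned against the stop. Leave the blue and yellow keys standing in the stand and the stock on the bench where it is.

Things in the scene. Friction and masses are not known exactly. Their poses are not given: they have to be found in the camera images.
- marker: the white tag marker, fixed: 280 mm deep (x), 340 mm wide (y), 110 mm high, origin at the centre of its underside, front facing -x (the robot). Its left part (y from -50 to +170 mm) is the chamber under the clear cover, its right part the console with the key switch (x -55, y -110 mm) and a red emergency stop (x +85, y -110 mm, 38 mm high)
- cover (a joint): hinge of the marker's clear cover: 0 shut, grows as it opens upward; starts between 0.6 and 1.0 rad. It stays where it is left and takes 1 to 3 N at the front to move down. Over the last 12 mm at the front a spring roller catch must be pushed past with about 8 to 14 N; then it snaps down and stays shut at 0
- cover_press (a point): point to press: on the top face of the cover's solid aluminium front bar (30 mm front to back, 214 mm long), mid-length, 15 mm in from its front edge; moves with the cover. z: outward normal of the cover's top face. A black pull lip, 90 mm long, sticks out 20 mm in front of the bar
- cover_hinge (a point): point on the cover's hinge line at the far side of the marker, 112 mm above the table, fixed. The hinge line runs along this point's y axis; the shut cover reaches from here along -x, towards the robot. The press point is 237 mm from it along the cover and 12 mm off it along the cover's normal (the cover's thickness)
- keyway (a point): mouth of the keyway: slot in a brass disc of 26 mm diameter in a steel bezel, face 113 mm above the table (3 mm above the console). Origin at the slot's centre in the plane of the face, z up, x along the slot's width; turns with the switch. Slot straight down, 12.4 x 5 mm (x by y), long sides bevelled 2.5 mm at the mouth; two sticky spring pins 9 and 16 mm down on its +x side
- switch (a joint): key switch: 0 off, grows as the key turns clockwise seen from above, stop at 1.5 rad. Blocked beyond about 0.2 rad until the key is within some 2.5 mm of fully home. A spring takes it back to 0 when let go (0.03 N m at 0, 0.13 N m at the stop). The key has up to 0.15 rad of play in the slot, so it must itself turn about 1.6 rad to bring the switch to its stop
- red_key_head (a point): centre of the red key's plastic head, 32 mm wide (x), 10 mm thick (y), 28 mm high (z up), gripped on its flat +-y faces. Below: red neck 18 x 8 x 10 mm high, its underside the shoulder that lands on the switch face when fully home; steel blade 11 x 3.5 mm, 28 mm long, round nose. Shoulder 24 mm, blade tip 52 mm below this point. Fits either way round
- red_key_tip (a point): tip of the red key's blade, on its centre line: 28 mm below the keyway's mouth when fully home. Passing the pins takes 3 to 8 N of push, with a jerk or a stall now and then (push up to 20 N, or back off 2 mm and wiggle)
- red_key: the red key as a whole, 30 g; origin at its blade tip, axes as its head's
- blue_key_head (a point): centre of the head of the blue key (same shape), for another machine; it stays in the stand
- yellow_key_head (a point): centre of the head of the yellow key (same shape), for another machine; it stays in the stand
- key_stand: grey key stand, fixed, 170 x 52 mm (x by y), 40 mm high, origin at the centre of its underside. The three keys stand in it 55 mm apart along its x axis, in any order, blades down, shoulders on its top face (heads 50 to 78 mm above the table), head widths along its x axis
- tag_stack_mid (a point): middle of a stack of metal tags, 55 x 35 x 24 mm, loose
- tag_stack2_mid (a point): middle of a taller stack of metal tags, 55 x 35 x 36 mm, loose
- tin_a_mid (a point): middle of an orange tin, 60 mm diameter, 50 mm high, loose
- tin_b_mid (a point): middle of a green tin, 60 mm diameter, 50 mm high, loose
- white_box_mid (a point): middle of a white stock box, 120 x 80 x 45 mm, loose
- tape_roll_mid (a point): middle of a brown roll of packing tape, 100 mm diameter, 48 mm high, loose

How it is judged:
By the outcome, as a careful person would: the job done as asked, in the order asked, and still so for the second after the job is handed in, while the arm keeps its last pose, push and grip.
It also fails if it takes over 72 s, if anything falls off the work surface, if the arm or the gripper's body presses on something with over 40 N, if the wrist force passes 120 N, or if a joint passes its speed limit or range.

### The arm

A 6-joint arm with a two-finger parallel gripper is mounted at the origin on the work surface. World frame = base frame: x ahead of the robot, y to its left, z up, the work surface at z = 0. Lengths are in m, angles in rad, forces in N, time in s.
With the tool pointing down it reaches from about 0.275 to 0.825 m from the base axis. Payload 4.9 kg.
Tool frame: the origin (TCP) lies at the very end of the fingers, on their centre line; the grasp point (between the pads) lies 19 mm behind it; z points along the fingers, y is the line along which they close (so a half turn about z gives the same grasp; the last joint's range is limited). The gripper opens to 85 mm and grips with 20 to 120 N. Pads are 22 mm wide; open, the fingers measure 114 mm over their backs; the gripper's body (76 mm by 85 mm) begins 54 mm behind the grasp point. The pads swing forward as they close: fully open they stand 13 mm farther back than shut.
Start: joints at [-1.376, 0.326, -0.193, 1.052, 0, 1.437], TCP at [0.178, -0.521, 0.231] pointing down, gripper open.
Joint ranges: [-2.65, 2.65], [-0.97, 1.79], [-1.3, 1.35], [-1.93, 2.1], [-1.47, 1.37], [-3.14, 3.14]. Speed limits (rad/s): [2.57, 2.57, 3.14, 3.14, 3.14, 3.14].

### API

Orientations are given as a rotation vector (axis times angle).
In Python, from cell import ctrl, imaging, ticket gives the robot as it stands. The module is installed in compiled form; this text tells all that it offers.
- The arm moves only by the shell command python3 -m pendant 'ROWS' [FORCE]. ROWS is JSON, a list of rows, each an object with "translation": the shift along the tool's x, y, z in m, a list of three; "turn": the turn about the tool's z in rad; "gripper": the opening in per cent of the stroke, from 0 (shut) to 100 (fully open). In form: [{"translation": [x, y, z], "turn": turn, "gripper": gripper}, ...]. A call has 1 to 10 rows; each row is the pose to reach, as a shift and turn from the pose commanded when the call began, along the tool's axes at that moment; what a row does not reach only later rows make up. A row lasts 1/8 s, in which the tool goes at most 62.5 mm and 10.7 degrees, less where a joint would pass 70% of its speed; a pose out of reach is approached as far as the arm can. A call with a gripper value outside its range is refused whole. The fingers move at their own pace and stop on an object; FORCE is the grip in N (left out, the last holds). Time passes only in rows, so rows that repeat a pose let the fingers close. It gives the time, the measured TCP pose, the force, the opening and the grip force at its end, in the units of the state.
- ctrl.observe(): the state, without advancing time (a new reading comes with each control period).
- imaging.read_camera(name): name is "scene" or "top" or "wrist"; returns a dict with "image" (384x512x3 uint8, red, green, blue), "fx", "fy", "cx", "cy" (pixels), "position" and "orientation" of the camera in the world; the wrist camera has in their place "mount" (4x4, takes a point from camera to tool coordinates, whose origin is the TCP and whose axes are the flange's). Camera axes: x right, y down, z forward; pixel columns grow to the right and rows downward; lengths in m; the calibration is good to about 2 mm. A picture is of the moment at which its call begins: read the wrist's pose just before it. There is no depth.
- ticket.job_done(): hands the job in; it is judged then, once.
The state is a dict: "clock": time; "joints": joint angles; "qd": joint speeds; "joint_efforts": joint torques, N m; "eef_pos": TCP position; "ee_rot": TCP orientation; "force": force on the tool from outside, world axes, zero at the start; "torque": the same for the moment, N m; "finger_gap": finger opening in m; "grasp_force": force on a finger pad.
Only numpy, scipy, OpenCV 4.12 (cv2) and the standard library are available. Lean on these libraries where they do the work, as an engineer would, in place of code of your own. Each camera call takes 0.05 s, during which the arm holds its last target. There are 200 camera calls.

## Working session

There is one attempt and no reset: what is moved stays moved. The work goes in short steps, Python scripts to look and compute and a shell command to move; the robot and the scene stay as the last step left them, time stands still between calls to the robot, and variables do not carry over. Pictures are saved under pics/ and viewed, at most 10 in all, crops included, and the job is handed in when it is done.

```bash
mkdir -p pics && ls && python3 - <<'E'
from cell import ctrl, imaging
import cv2, json
s=ctrl.observe(); print(s)
for n in ("scene","top"):
    c=imaging.read_camera(n); cv2.imwrite(f"pics/{n}0.png",c["image"][:,:,::-1])
    print(n,{k:(v.tolist() if hasattr(v,'tolist') else v) for k,v in c.items() if k!="image"})
c=imaging.read_camera("wrist"); print({k:v for k,v in c.items() if k!="image"})
E
```

```text
pics
{'clock': 0.0, 'joints': array([-1.37620281e+00,  3.26910990e-01, -1.93598565e-01,  1.05202630e+00,
        1.89513010e-05,  1.43655479e+00]), 'qd': array([-0.00086493, -0.00097322, -0.00077038,  0.00177186, -0.00106081,
       -0.00164953]), 'joint_efforts': array([ 1.58877529e-04, -4.43403983e+01,  2.62439901e+01,  1.54685893e-02,
       -2.02113401e-04,  6.82474834e-06]), 'eef_pos': array([ 0.1774955 , -0.51994071,  0.23051419]), 'ee_rot': array([-3.09750885e+00, -5.13924077e-01,  5.26576051e-05]), 'force': array([-0.33229928,  0.47019832, -0.80391144]), 'torque': array([-0.05368378,  0.01850152,  0.01953096]), 'grasp_force': 0.0, 'finger_gap': 0.08500973843825299}
scene {'fx': 407.50525708436436, 'fy': 407.50525708436436, 'cx': 257.6429589481744, 'cy': 189.13768322813036, 'position': [1.0939625994804998, 0.4369958288228492, 1.2055029497466174], 'orientation': [-1.243099391298803, -2.5191534236441027, 0.7487088143270364]}
top {'fx': 373.57123267375067, 'fy': 373.57123267375067, 'cx': 253.92784452532922, 'cy': 193.30579131017035, 'position': [0.39921549731904743, -0.01347125087051206, 1.5396705522141971], 'orientation': [-2.168015557038994, 2.155041638127982, -0.12537240896391053]}
{'fx': 309.99911555787065, 'fy': 309.99911555787065, 'cx': 255.20102357657288, 'cy': 195.58311102775994, 'mount': array([[-1.59337610e-04, -9.61778433e-01, -2.73828817e-01,
         6.98229634e-02],
       [ 9.99999372e-01, -4.56909327e-04,  1.02293115e-03,
        -1.02530323e-03],
       [-1.10894806e-03, -2.73828483e-01,  9.61777902e-01,
        -1.43445151e-01],
       [ 0.00000000e+00,  0.00000000e+00,  0.00000000e+00,
         1.00000000e+00]])}
```

View pics/scene0.png

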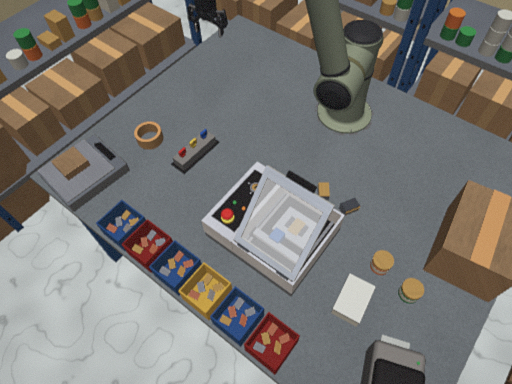

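View pics/top0.png

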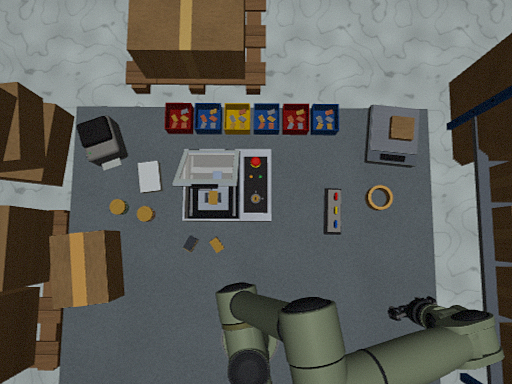

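Scene: marker at the centre (keyway side right, near px (257,198) in top view), key stand at top-view px (333,210), with red key farthest (335,197), then yellow, blue. I'll zoom in for pixel measurements.

```bash
cat > h.py <<'E'
import numpy as np, cv2
from scipy.spatial.transform import Rotation as R
from cell import ctrl, imaging
def cam(n):
    """picture, K, world-from-camera R, t"""
    s=ctrl.observe(); c=imaging.read_camera(n)
    K=np.array([[c["fx"],0,c["cx"]],[0,c["fy"],c["cy"]],[0,0,1]])
    if n=="wrist":
        T=np.eye(4); T[:3,:3]=R.from_rotvec(s["ee_rot"]).as_matrix(); T[:3,3]=s["eef_pos"]
        T=T@np.array(c["mount"])
        return c["image"],K,T[:3,:3],T[:3,3]
    return c["image"],K,R.from_rotvec(c["orientation"]).as_matrix(),np.array(c["position"])
def at_z(px,z,K,Rm,t):
    d=Rm@np.linalg.solve(K,[px[0],px[1],1]); return t+d*(z-t[2])/d[2]
def proj(P,K,Rm,t):
    p=K@(Rm.T@(np.atleast_2d(P)-t).T); return (p[:2]/p[2]).T
def blobs(img,lo,hi,mn=5):
    h=cv2.cvtColor(img,cv2.COLOR_RGB2HSV); m=cv2.inRange(h,lo,hi)
    n,l,st,ce=cv2.connectedComponentsWithStats(m)
    return [(st[i,4],ce[i].round(1).tolist(),st[i,:4].tolist()) for i in range(1,n) if st[i,4]>=mn]
E
python3 - <<'E'
from h import *
img,K,Rm,t=cam("top")
cv2.imwrite("pics/topc.png",cv2.resize(img[140:240,170:350,::-1],None,fx=4.4,fy=4.4,interpolation=cv2.INTER_CUBIC))
for nm,lo,hi in (("red",(0,150,90),(6,255,255)),("yel",(20,150,90),(32,255,255)),("blue",(105,120,60),(125,255,255))):
    for a,c,b in blobs(img,lo,hi):
        if 140<c[1]<240 and 170<c[0]<350: print(nm,a,c,b,at_z(c,.064,K,Rm,t).round(4))
E
```

```text
red 65 [255.2, 160.7] [251, 157, 10, 9] [ 0.7031 -0.017   0.064 ]
red 16 [335.8, 195.7] [335, 193, 3, 7] [ 0.5636 -0.3381  0.064 ]
yel 13 [254.8, 165.6] [251, 164, 10, 4] [ 0.6831 -0.0155  0.064 ]
yel 86 [213.0, 197.0] [209, 191, 8, 13] [0.5555 0.1498 0.064 ]
yel 18 [255.4, 198.0] [253, 196, 6, 5] [ 0.5525 -0.0187  0.064 ]
yel 15 [335.5, 209.7] [335, 206, 2, 8] [ 0.5079 -0.3359  0.064 ]
blue 16 [335.5, 223.5] [335, 220, 2, 8] [ 0.4534 -0.3348  0.064 ]
```

View pics/topc.png

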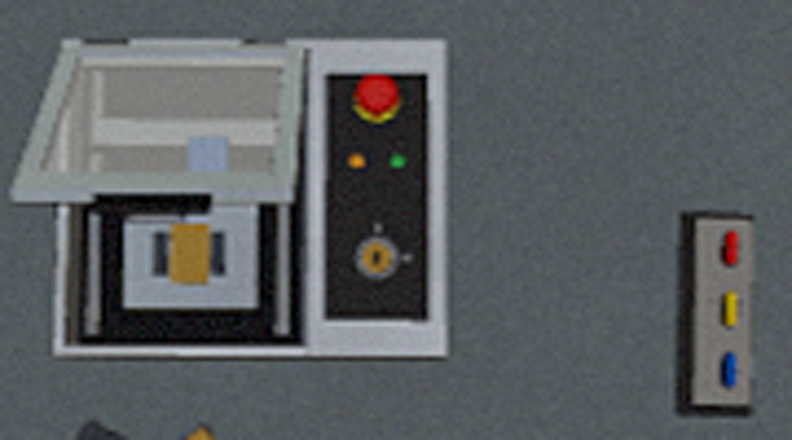

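The crop shows the keyway disc at (377,258), e-stop at (378,95), marker corners (446,356), (446,40), (55,355), cover's front edge from (12,200) to (293,203), and keys at (731,248) red, (731,309) yellow, (729,370) blue.

```bash
python3 - <<'E'
from h import *
from scipy.optimize import least_squares
img,K,Rm,t=cam("top")
u=lambda a,b:(170+(a+.5)/4.4-.5,140+(b+.5)/4.4-.5)
obs=[((446,356),(-.14,-.17,.11)),((446,40),(.14,-.17,.11)),((55,355),(-.14,.17,.11)),((377,258),(-.055,-.11,.113))]
px=np.array([u(*o[0]) for o in obs]); M=np.array([o[1] for o in obs])
def W(q,M): return np.c_[R.from_euler('z',q[2]).apply(M)[:,:2]+q[:2],M[:,2]] if len(M) else M
r=least_squares(lambda q:(proj(W(q,M),K,Rm,t)-px).ravel(),[.57,.07,0])
print("marker",r.x.round(4),"resid px",r.fun.round(2))
q=r.x; print("keyway",W(q,np.array([[-.055,-.11,.113]])).round(4))
print("estop predicted px",proj(W(q,np.array([[.085,-.11,.14]])),K,Rm,t),"seen",u(378,97))
# cover: hinge x in marker frame, angle; unknown hinge x, y centre
pc=np.array([u(12,200),u(293,203)])
def cov(p):
    th,hx=p[:2]
    L=.252; n=0.0
    P=np.array([[hx-L*np.cos(th),p[2]+.107,.112+L*np.sin(th)],[hx-L*np.cos(th),p[2]-.107,.112+L*np.sin(th)]])
    return W(q,P)
r2=least_squares(lambda p:(proj(cov(p),K,Rm,t)-pc).ravel(),[.8,.12,.06])
print("cover th,hx,yc",r2.x.round(4),r2.fun.round(2))
th,hx,yc=r2.x
for a in (th,0.05,0):
  P=np.array([[hx-.237*np.cos(a)+.012*np.sin(a),yc,.112+.237*np.sin(a)+.012*np.cos(a)]]); print("press",round(a,2),W(q,P).round(4))
for n,c in (("red",(731,248)),("yel",(731,309)),("blue",(729,370))): print(n,at_z(u(*c),.07,K,Rm,t).round(4))
E
```

```text
marker [0.6011 0.0917 0.0028] resid px [ 0.06  0.   -0.09  0.04 -0.07 -0.05  0.1   0.01]
keyway [[ 0.5464 -0.0185  0.113 ]]
estop predicted px [[255.52443232 160.98618898]] seen (255.52272727272725, 161.6590909090909)
cover th,hx,yc [0.8385 0.137  0.0621] [-0.    0.24  0.   -0.24]
press 0.84 [[0.5884 0.1538 0.2963]]
press 0.05 [[0.5018 0.1535 0.1358]]
press 0 [[0.5009 0.1535 0.124 ]]
red [ 0.5618 -0.3366  0.07  ]
yel [ 0.5069 -0.3355  0.07  ]
blue [ 0.4524 -0.3327  0.07  ]
```

Fit is consistent (residuals < 0.3 px; cover at 0.84 rad, key spacing 55 mm). Now the move planner helper.

```bash
cat >> h.py <<'E'
def yaw():
    m=R.from_rotvec(ctrl.observe()["ee_rot"]).as_matrix(); return np.arctan2(m[1,0],m[0,0])
def shifts(targets,psi=None):
    """world targets [x,y,z] -> shifts in the present tool axes; psi: wanted yaw of tool x"""
    s=ctrl.observe(); m=R.from_rotvec(s["ee_rot"]).as_matrix()
    print("tcp",s["eef_pos"].round(4),"yaw",yaw().round(4),"F",s["force"].round(1),"t",round(s["clock"],2),"j6",s["joints"][5].round(2))
    for p in np.atleast_2d(targets): print(p,"->",(m.T@(p-s["eef_pos"])).round(4))
    if psi is not None: print("turn",((yaw()-psi+np.pi)%(2*np.pi)-np.pi).round(4))
E
python3 - <<'E'
from h import *
shifts([[.30,-.32,.36],[.60,.1535,.36]],np.pi)
E
```

```text
tcp [ 0.1775 -0.5203  0.2309] yaw 0.3287 F [ 0.3 -0.3  0.6] t 0.25 j6 1.44
[ 0.3  -0.32  0.36] -> [ 0.1806 -0.1501 -0.1289]
[0.6    0.1535 0.36  ] -> [ 0.6174 -0.5014 -0.1286]
turn -2.8129
```

```bash
python3 -m pendant '[{"translation":[0,0,-0.045],"turn":-0.15,"gripper":0},{"translation":[0.02,-0.02,-0.09],"turn":-0.33,"gripper":0},{"translation":[0.05,-0.05,-0.125],"turn":-0.5,"gripper":0},{"translation":[0.09,-0.075,-0.129],"turn":-0.68,"gripper":0},{"translation":[0.13,-0.11,-0.129],"turn":-0.85,"gripper":0},{"translation":[0.17,-0.14,-0.129],"turn":-1.03,"gripper":0},{"translation":[0.21,-0.17,-0.129],"turn":-1.2,"gripper":0},{"translation":[0.25,-0.205,-0.129],"turn":-1.38,"gripper":0},{"translation":[0.29,-0.235,-0.129],"turn":-1.55,"gripper":0},{"translation":[0.33,-0.27,-0.129],"turn":-1.73,"gripper":0}]' && python3 - <<'E'
from h import *
shifts([[.60,.1535,.36]],np.pi)
E
```

```text
clock: 1.5
eef_pos: [0.4035, -0.1571, 0.3604]
ee_rot: [1.611, 2.696, -0.0]
force: [0.1, -1.0, 0.6]
finger_gap: -0.0002
grasp_force: 0.0
tcp [ 0.4035 -0.1571  0.3604] yaw 2.0643 F [ 0.1 -1.   0.6] t 1.5 j6 0.54
[0.6    0.1535 0.36  ] -> [1.804e-01 3.202e-01 3.000e-04]
turn -1.0773
```

```bash
python3 -m pendant '[{"translation":[0.025,0.04,0],"turn":-0.15,"gripper":0},{"translation":[0.05,0.085,0],"turn":-0.3,"gripper":0},{"translation":[0.075,0.13,0],"turn":-0.45,"gripper":0},{"translation":[0.1,0.175,0],"turn":-0.6,"gripper":0},{"translation":[0.12,0.215,0],"turn":-0.75,"gripper":0},{"translation":[0.145,0.255,0],"turn":-0.9,"gripper":0},{"translation":[0.165,0.29,0],"turn":-1.03,"gripper":0},{"translation":[0.18,0.32,0],"turn":-1.077,"gripper":0},{"translation":[0.18,0.32,0],"turn":-1.077,"gripper":0}]' && python3 - <<'E'
from h import *
hx,hz=.601+.137,.112
P=[]
for a in (.84,.75,.66,.57,.48,.39,.3,.2,.12,.06):
    P.append([hx-.237*np.cos(a)+.012*np.sin(a)+.010*min(1,a/.3),.1535,hz+.237*np.sin(a)+.012*np.cos(a)])
shifts(np.round(P,4),np.pi)
img,K,Rm,t=cam("scene")
cv2.imwrite("pics/s1.png",cv2.resize(img[140:310,190:360,::-1],None,fx=3.4,fy=3.4,interpolation=cv2.INTER_CUBIC))
E
```

```text
clock: 2.62
eef_pos: [0.6016, 0.1524, 0.3591]
ee_rot: [-0.005, -3.14, -0.0]
force: [0.7, 1.0, -0.6]
finger_gap: 0.0001
grasp_force: 0.0
tcp [0.6016 0.1524 0.3591] yaw 3.1385 F [ 0.7  1.  -0.6] t 2.62 j6 0.13
[0.5987 0.1535 0.2965] -> [0.0028 0.0011 0.0626]
[0.5828 0.1535 0.2823] -> [0.0187 0.0011 0.0768]
[0.5681 0.1535 0.2668] -> [0.0334 0.001  0.0923]
[0.5549 0.1535 0.25  ] -> [0.0465 0.001  0.1091]
[0.5433 0.1535 0.2321] -> [0.0581 0.0009 0.127 ]
[0.5334 0.1535 0.2132] -> [0.068  0.0009 0.1459]
[0.5251 0.1535 0.1935] -> [0.0763 0.0009 0.1657]
[0.5148 0.1535 0.1708] -> [0.0865 0.0009 0.1884]
[0.5081 0.1535 0.1523] -> [0.0932 0.0008 0.2069]
[0.5041 0.1535 0.1382] -> [0.0972 0.0008 0.221 ]
turn -0.0031
```

View pics/s1.png

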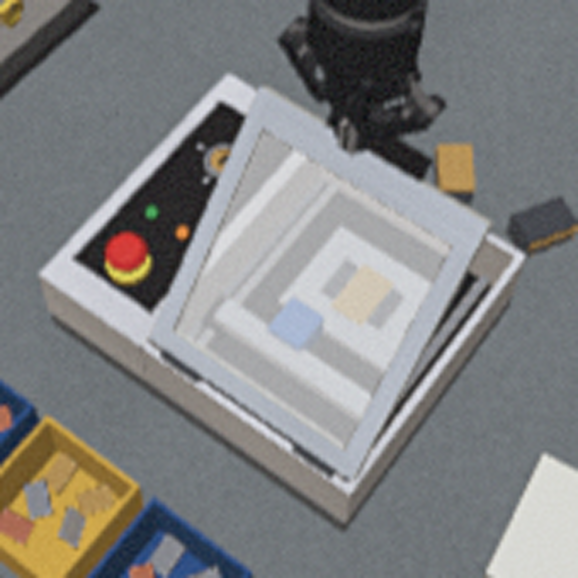

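The picture shows the closed fingertips (345,140) right over the mid front bar. Lowering along the arc.

```bash
python3 -m pendant '[{"translation":[0.002,0.001,0.03],"turn":0,"gripper":0},{"translation":[0.003,0.001,0.05],"turn":0,"gripper":0},{"translation":[0.003,0.001,0.06],"turn":0,"gripper":0},{"translation":[0.01,0.001,0.069],"turn":0,"gripper":0},{"translation":[0.018,0.001,0.077],"turn":0,"gripper":0},{"translation":[0.026,0.001,0.084],"turn":0,"gripper":0},{"translation":[0.033,0.001,0.092],"turn":0,"gripper":0}]' && python3 - <<'E'
from h import *
shifts([[.5681,.1535,.2668]])
img,K,Rm,t=cam("scene")
cv2.imwrite("pics/s2.png",cv2.resize(img[140:310,190:360,::-1],None,fx=3.4,fy=3.4,interpolation=cv2.INTER_CUBIC))
E
```

```text
clock: 3.55
eef_pos: [0.5679, 0.1514, 0.2686]
ee_rot: [0.01, 3.14, -0.0]
force: [-0.1, -0.1, 0.8]
finger_gap: -0.0004
grasp_force: 0.6
tcp [0.5679 0.1514 0.2686] yaw 3.1352 F [-0.1 -0.1  0.8] t 3.55 j6 0.14
[0.5681 0.1535 0.2668] -> [-0.0002  0.0022  0.0018]
```

View pics/s2.png

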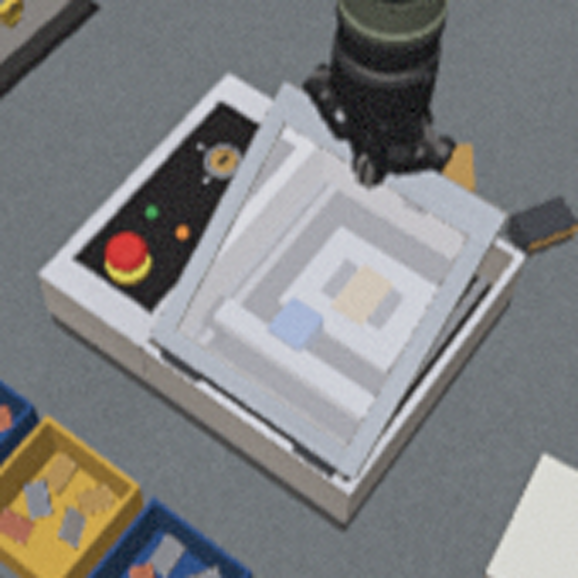

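The bar has followed the fingertips (now at (368,172)), so contact is good; continue along the arc, drifting slightly to the bar's front.

```bash
python3 -m pendant '[{"translation":[0.009,0.002,0.009],"turn":0,"gripper":0},{"translation":[0.017,0.002,0.019],"turn":0,"gripper":0},{"translation":[0.024,0.002,0.028],"turn":0,"gripper":0},{"translation":[0.03,0.002,0.037],"turn":0,"gripper":0},{"translation":[0.04,0.002,0.055],"turn":0,"gripper":0},{"translation":[0.048,0.002,0.075],"turn":0,"gripper":0},{"translation":[0.056,0.002,0.095],"turn":0,"gripper":0},{"translation":[0.061,0.002,0.11],"turn":0,"gripper":0},{"translation":[0.064,0.002,0.12],"turn":0,"gripper":0},{"translation":[0.065,0.002,0.126],"turn":0,"gripper":0}]' && python3 - <<'E'
from h import *
shifts([[.503,.1535,.124]])
E
```

```text
clock: 4.85
eef_pos: [0.5025, 0.1542, 0.1418]
ee_rot: [-0.009, -3.141, -0.0]
force: [-0.7, -1.1, 0.1]
finger_gap: -0.0
grasp_force: 0.3
tcp [0.5025 0.1542 0.1418] yaw 3.1358 F [-0.7 -1.1  0.1] t 4.85 j6 0.16
[0.503  0.1535 0.124 ] -> [-0.0005 -0.0007  0.0178]
```

```bash
python3 -m pendant '[{"translation":[0,0,0.004],"turn":0,"gripper":0},{"translation":[0,0,0.007],"turn":0,"gripper":0},{"translation":[0,0,0.009],"turn":0,"gripper":0},{"translation":[0,0,0.011],"turn":0,"gripper":0},{"translation":[0,0,0.013],"turn":0,"gripper":0},{"translation":[0,0,0.0145],"turn":0,"gripper":0},{"translation":[0,0,0.016],"turn":0,"gripper":0}]'; python3 -m pendant '[{"translation":[0,0,0.0015],"turn":0,"gripper":0},{"translation":[0,0,0.0025],"turn":0,"gripper":0}]'
```

```text
clock: 5.72
eef_pos: [0.503, 0.1542, 0.1266]
ee_rot: [0.009, 3.141, 0.0]
force: [-0.6, 0.0, 0.8]
finger_gap: 0.0001
grasp_force: 0.5
clock: 5.98
eef_pos: [0.5034, 0.1541, 0.1239]
ee_rot: [0.009, 3.141, -0.0]
force: [-2.1, -1.2, 9.0]
finger_gap: 0.0002
grasp_force: 4.4
```

```bash
for i in 1 2 3; do python3 -m pendant '[{"translation":[0,0,0.001],"turn":0,"gripper":0},{"translation":[0,0,0.001],"turn":0,"gripper":0}]' | egrep "eef_pos|^force"; done
```

```text
eef_pos: [0.5035, 0.1542, 0.1239]
force: [-3.5, -0.7, 11.0]
eef_pos: [0.5035, 0.1541, 0.1238]
force: [-6.9, -0.4, 16.3]
eef_pos: [0.5035, 0.1542, 0.1237]
force: [-8.2, -1.7, 24.3]
```

Hard stop at z = 0.1238 (predicted shut height 0.124), 24 N without motion: it's past the catch. Back off, and head to the key stand, checking the cover from above.

```bash
python3 -m pendant '[{"translation":[0,0,-0.02],"turn":0,"gripper":0},{"translation":[0,0,-0.06],"turn":0,"gripper":0},{"translation":[0,0.03,-0.1],"turn":0,"gripper":50},{"translation":[-0.01,0.08,-0.12],"turn":0,"gripper":60},{"translation":[-0.02,0.13,-0.13],"turn":0,"gripper":60},{"translation":[-0.025,0.18,-0.13],"turn":0,"gripper":60},{"translation":[-0.03,0.23,-0.13],"turn":0,"gripper":60},{"translation":[-0.035,0.28,-0.13],"turn":0,"gripper":60},{"translation":[-0.03,0.33,-0.13],"turn":0,"gripper":60},{"translation":[0.0,0.37,-0.13],"turn":0,"gripper":60}]' && python3 - <<'E'
from h import *
img,K,Rm,t=cam("top")
a=cv2.resize(img[140:240,170:350,::-1],None,fx=4.4,fy=4.4,interpolation=cv2.INTER_CUBIC)
w,Kw,Rw,tw=cam("wrist"); a=cv2.resize(a,None,fx=.7,fy=.7)
w=w[:,:,::-1]; out=np.zeros((a.shape[0]+280,max(a.shape[1],512),3),np.uint8)
out[:a.shape[0],:a.shape[1]]=a; out[a.shape[0]:,:512]=w[:280]
cv2.imwrite("pics/t2.png",out); cv2.imwrite("pics/w2.png",w); print(a.shape)
shifts([[.5618,-.3366,.13]],np.pi-.036)
for n,p in (("red",[.5618,-.3366,.078]),("yel",[.5069,-.3355,.078]),("blue",[.4524,-.3327,.078]),("kw",[.5464,-.0185,.113])): print(n,proj(p,Kw,Rw,tw).round(1))
for nm,lo,hi in (("red",(0,150,60),(6,255,255)),("yel",(20,150,90),(32,255,255)),("blue",(105,150,60),(125,255,255))):
    for b in blobs(w[:,:,::-1].copy(),lo,hi,60): print(nm,b,at_z(b[1],.07,Kw,Rw,tw).round(4))
E
```

```text
clock: 7.98
eef_pos: [0.506, 0.5257, 0.2491]
ee_rot: [0.011, 3.142, -0.0]
force: [-0.2, 0.2, 0.2]
finger_gap: 0.0516
grasp_force: 0.0
(308, 554, 3)
tcp [0.5017 0.5285 0.2495] yaw -3.1412 F [-0.1 -0.4 -0.4] t 8.07 j6 0.71
[ 0.5618 -0.3366  0.13  ] -> [-0.06   -0.8652  0.1186]
turn 0.0364
red [[-544.4  233.3]]
yel [[-580.3  184.2]]
blue [[-617.5  130.7]]
kw [[-314.6  232.3]]
red (np.int32(279), [120.2, 378.9], [101, 375, 40, 9]) [0.7687 0.3573 0.07  ]
yel (np.int32(204), [7.0, 45.8], [0, 25, 20, 57]) [0.3738 0.2962 0.07  ]
yel (np.int32(2371), [159.2, 161.8], [132, 135, 56, 55]) [0.485  0.4316 0.07  ]
yel (np.int32(2187), [258.4, 185.4], [232, 160, 54, 52]) [0.5106 0.5357 0.07  ]
```

View pics/t2.png

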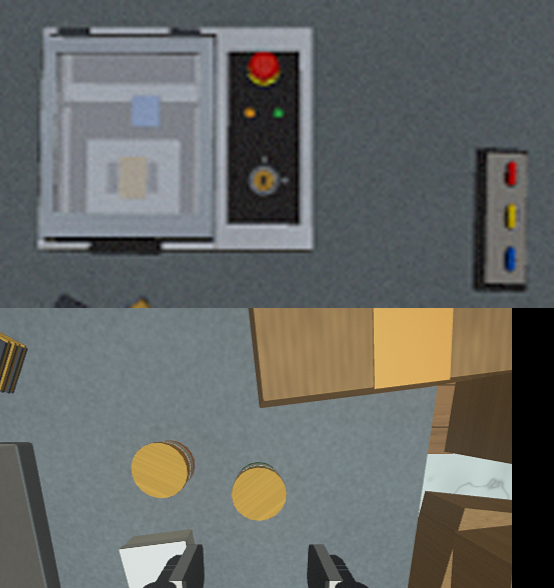

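The cover is flat and shut (bar at (45–215,225), lip in front at (125,247)). I moved to +y by mistake (tool y is world +y here), harmlessly at height; now moving to the stand.

```bash
python3 -m pendant '[{"translation":[0,-0.03,0],"turn":0,"gripper":60},{"translation":[0,-0.08,0],"turn":0,"gripper":60},{"translation":[0,-0.13,0],"turn":0,"gripper":60},{"translation":[0,-0.185,0],"turn":0,"gripper":60},{"translation":[0,-0.24,0],"turn":0,"gripper":60},{"translation":[0,-0.295,0],"turn":0,"gripper":60},{"translation":[0,-0.35,0],"turn":0,"gripper":60},{"translation":[0,-0.405,0],"turn":0,"gripper":60},{"translation":[0,-0.46,0],"turn":0,"gripper":60},{"translation":[0,-0.515,0],"turn":0,"gripper":60}]' && python3 -m pendant '[{"translation":[0,-0.055,0],"turn":0,"gripper":60},{"translation":[0,-0.11,0],"turn":0.01,"gripper":60},{"translation":[0,-0.165,0],"turn":0.02,"gripper":60},{"translation":[0,-0.22,0],"turn":0.03,"gripper":60},{"translation":[0,-0.27,0],"turn":0.036,"gripper":60},{"translation":[0,-0.31,0],"turn":0.036,"gripper":60},{"translation":[0,-0.34,0.01],"turn":0.036,"gripper":60},{"translation":[0,-0.35,0.02],"turn":0.036,"gripper":60},{"translation":[0,-0.35,0.02],"turn":0.036,"gripper":60}]' && cat > key.py <<'E'
from h import *
w,Kw,Rw,tw=cam("wrist"); cv2.imwrite("pics/w3.png",w[:,:,::-1])
shifts([[.5618,-.3366,.13]],np.pi-.036)
for n,p in (("red",[.5618,-.3366,.078]),("yel",[.5069,-.3355,.078]),("blue",[.4524,-.3327,.078]),("kw",[.5464,-.0185,.113])): print(n,proj(p,Kw,Rw,tw).round(1))
for nm,lo,hi in (("red",(0,150,60),(6,255,255)),("yel",(20,150,60),(32,255,255)),("blue",(105,150,40),(125,255,255))):
    for b in blobs(w,lo,hi,60): print(nm,b,at_z(b[1],.078,Kw,Rw,tw).round(4))
E
python3 key.py
```

```text
clock: 9.32
eef_pos: [0.502, 0.0067, 0.2509]
ee_rot: [0.01, 3.141, -0.001]
force: [0.9, 0.3, 0.2]
finger_gap: 0.0516
grasp_force: 0.0
clock: 10.45
eef_pos: [0.4992, -0.3405, 0.2294]
ee_rot: [-0.067, -3.139, -0.003]
force: [-0.4, 0.2, 0.4]
finger_gap: 0.0517
grasp_force: 0.0
tcp [ 0.4996 -0.34    0.2302] yaw 3.0999 F [-0.4  0.9  0.5] t 10.5 j6 -0.68
[ 0.5618 -0.3366  0.13  ] -> [-0.0621  0.0058  0.1001]
turn -0.0057
red [[260.5 240.4]]
yel [[259.5 188.9]]
blue [[260.2 132.4]]
kw [[614.5 226.5]]
red (np.int32(241), [261.1, 238.2], [257, 221, 9, 33]) [ 0.5594 -0.3359  0.078 ]
red (np.int32(109), [392.4, 381.6], [376, 380, 32, 4]) [ 0.7508 -0.1865  0.078 ]
yel (np.int32(272), [260.8, 187.0], [256, 171, 10, 33]) [ 0.5051 -0.3341  0.078 ]
blue (np.int32(274), [260.1, 132.1], [256, 116, 9, 33]) [ 0.4522 -0.3328  0.078 ]
```

View pics/w3.png

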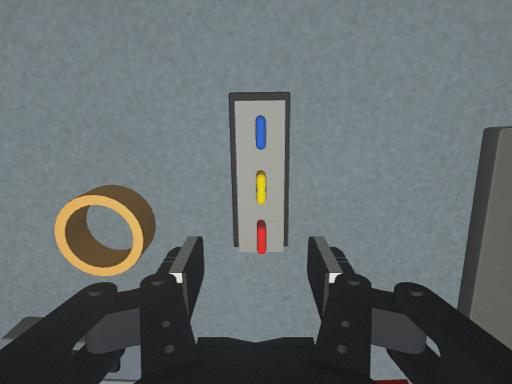

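Wrist view: red key at (261,237), yellow (261,187), blue (260,132), fingers straddling the line. Descend on red.

```bash
python3 -m pendant '[{"translation":[-0.03,0.003,0.02],"turn":-0.006,"gripper":60},{"translation":[-0.0605,0.0063,0.05],"turn":-0.009,"gripper":60},{"translation":[-0.0605,0.0063,0.085],"turn":-0.009,"gripper":55},{"translation":[-0.0605,0.0063,0.1],"turn":-0.009,"gripper":50},{"translation":[-0.0605,0.0063,0.1],"turn":-0.009,"gripper":50},{"translation":[-0.0605,0.0063,0.1],"turn":-0.009,"gripper":50}]' 60 && python3 key.py
```

```text
clock: 11.25
eef_pos: [0.5615, -0.3375, 0.1327]
ee_rot: [0.051, 3.139, -0.002]
force: [-0.3, -0.4, 0.6]
finger_gap: 0.0423
grasp_force: 0.0
tcp [ 0.5616 -0.3377  0.1328] yaw 3.1087 F [ 0.6 -0.3  0.9] t 11.3 j6 -0.62
[ 0.5618 -0.3366  0.13  ] -> [-0.0001  0.0011  0.0028]
turn 0.0031
red [[255.4 214.2]]
yel [[254.3 131.5]]
blue [[255.9  35.4]]
kw [[840.8 191.2]]
red (np.int32(535), [256.5, 212.7], [250, 191, 14, 44]) [ 0.5608 -0.3358  0.078 ]
yel (np.int32(646), [256.3, 131.4], [249, 107, 15, 50]) [ 0.5069 -0.3342  0.078 ]
blue (np.int32(796), [256.1, 36.8], [249, 8, 15, 58]) [ 0.4531 -0.3326  0.078 ]
```

View pics/w3.png

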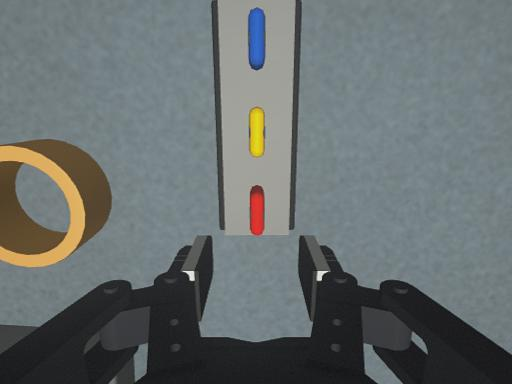

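Red head at (256,212) sits centred between the fingers (inner edges ~205/305). Descend and grip, then lift slightly.

```bash
python3 -m pendant '[{"translation":[0.0005,0.0015,0.025],"turn":0.003,"gripper":50},{"translation":[0.0005,0.0015,0.05],"turn":0.003,"gripper":50},{"translation":[0.0005,0.0015,0.07],"turn":0.003,"gripper":50},{"translation":[0.0005,0.0015,0.08],"turn":0.003,"gripper":50},{"translation":[0.0005,0.0015,0.085],"turn":0.003,"gripper":50},{"translation":[0.0005,0.0015,0.085],"turn":0.003,"gripper":30},{"translation":[0.0005,0.0015,0.085],"turn":0.003,"gripper":10},{"translation":[0.0005,0.0015,0.085],"turn":0.003,"gripper":0},{"translation":[0.0005,0.0015,0.085],"turn":0.003,"gripper":0},{"translation":[0.0005,0.0015,0.085],"turn":0.003,"gripper":0}]' 70 && python3 -m pendant '[{"translation":[0,0,0],"turn":0,"gripper":0},{"translation":[0,0,0],"turn":0,"gripper":0}]'
```

```text
clock: 12.55
eef_pos: [0.561, -0.336, 0.0468]
ee_rot: [0.056, 3.14, -0.002]
force: [-0.3, 0.2, 6.7]
finger_gap: 0.0087
grasp_force: 68.7
clock: 12.8
eef_pos: [0.561, -0.336, 0.0468]
ee_rot: [0.056, 3.14, -0.002]
force: [-0.8, -0.0, 6.1]
finger_gap: 0.009
grasp_force: 68.7
```

```bash
python3 -m pendant '[{"translation":[0,0,-0.01],"turn":0,"gripper":0},{"translation":[0,0,-0.025],"turn":0,"gripper":0},{"translation":[0,0,-0.045],"turn":0,"gripper":0},{"translation":[0,0,-0.08],"turn":0,"gripper":0},{"translation":[0,0,-0.12],"turn":0,"gripper":0},{"translation":[0,0,-0.155],"turn":0,"gripper":0},{"translation":[0,0,-0.165],"turn":0,"gripper":0},{"translation":[0,0,-0.165],"turn":0,"gripper":0}]' && python3 key.py && python3 - <<'E'
from h import *
shifts([[.5464,-.0185,.20]],np.pi+.0028)
E
```

```text
clock: 13.8
eef_pos: [0.5605, -0.3355, 0.2111]
ee_rot: [0.056, 3.141, -0.0]
force: [-0.7, 1.0, -0.7]
finger_gap: 0.0093
grasp_force: 68.8
tcp [ 0.5599 -0.3351  0.2098] yaw 3.1058 F [ 0.3  0.1 -0.5] t 13.85 j6 -0.62
[ 0.5618 -0.3366  0.13  ] -> [-0.002  -0.0015  0.0798]
turn 0.0002
red [[253.2 187.1]]
yel [[252.1 126.1]]
blue [[252.9  58.3]]
kw [[656.1 165.3]]
red (np.int32(1648), [255.3, 274.1], [244, 231, 23, 86]) [ 0.6516 -0.3379  0.078 ]
yel (np.int32(332), [253.6, 126.4], [249, 109, 10, 36]) [ 0.5072 -0.3342  0.078 ]
blue (np.int32(395), [253.0, 59.5], [248, 40, 11, 40]) [ 0.4533 -0.3327  0.078 ]
tcp [ 0.5599 -0.3351  0.2098] yaw 3.1058 F [ 0.3  0.1 -0.5] t 13.85 j6 -0.62
[ 0.5464 -0.0185  0.2   ] -> [0.0248 0.3159 0.0102]
turn -0.0386
```

View pics/w3.png

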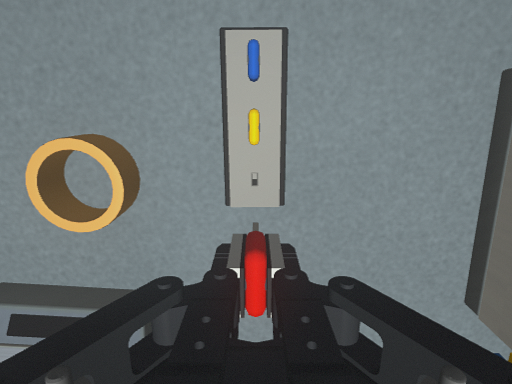

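Red key held between the pads (255,275); yellow and blue undisturbed; the empty stand slot at (254,181). Move above the keyway at the same relative height, so the slot can be measured like the stand slot.

```bash
cp pics/w3.png pics/stand.png && python3 -m pendant '[{"translation":[0.001,0.02,-0.02],"turn":-0.005,"gripper":0},{"translation":[0.004,0.06,-0.04],"turn":-0.01,"gripper":0},{"translation":[0.008,0.105,-0.06],"turn":-0.015,"gripper":0},{"translation":[0.012,0.15,-0.073],"turn":-0.02,"gripper":0},{"translation":[0.015,0.195,-0.073],"turn":-0.025,"gripper":0},{"translation":[0.018,0.24,-0.073],"turn":-0.03,"gripper":0},{"translation":[0.022,0.28,-0.073],"turn":-0.035,"gripper":0},{"translation":[0.0245,0.305,-0.073],"turn":-0.0385,"gripper":0},{"translation":[0.0245,0.316,-0.073],"turn":-0.0385,"gripper":0},{"translation":[0.0245,0.316,-0.073],"turn":-0.0385,"gripper":0}]' && python3 -m pendant '[{"translation":[0,0,0],"turn":0,"gripper":0},{"translation":[0,0,0],"turn":0,"gripper":0}]' && python3 - <<'E'
from h import *
w,K,Rm,t=cam("wrist"); shifts([[.5464,-.0185,.2]],np.pi+.0028)
print("pred",proj([.5464,-.0185,.113],K,Rm,t))
cv2.imwrite("pics/kw.png",w[:,:,::-1])
s=cv2.imread("pics/stand.png")
a=cv2.resize(s[160:250,215:297],None,fx=4.8,fy=4.8,interpolation=cv2.INTER_CUBIC)
b=cv2.resize(w[:,:,::-1][140:250,215:297],None,fx=4.8,fy=4.8,interpolation=cv2.INTER_CUBIC)
o=np.zeros((528,2*a.shape[1],3),np.uint8); o[:a.shape[0],:a.shape[1]]=a; o[:,a.shape[1]:]=b
cv2.imwrite("pics/cmp.png",o); print(o.shape)
E
```

```text
clock: 15.1
eef_pos: [0.547, -0.0182, 0.2838]
ee_rot: [0.006, -3.141, 0.0]
force: [-0.4, -0.4, 0.1]
finger_gap: 0.0088
grasp_force: 68.8
clock: 15.35
eef_pos: [0.5473, -0.0198, 0.2837]
ee_rot: [0.002, -3.141, 0.0]
force: [0.6, 1.1, -0.2]
finger_gap: 0.009
grasp_force: 68.8
tcp [ 0.5472 -0.0198  0.2837] yaw -3.1403 F [-0.7  0.4 -0.8] t 15.4 j6 -0.17
[ 0.5464 -0.0185  0.2   ] -> [0.0008 0.0013 0.0837]
turn -0.0015
pred [[255.77186446 176.10411546]]
(528, 788, 3)
```

View pics/cmp.png

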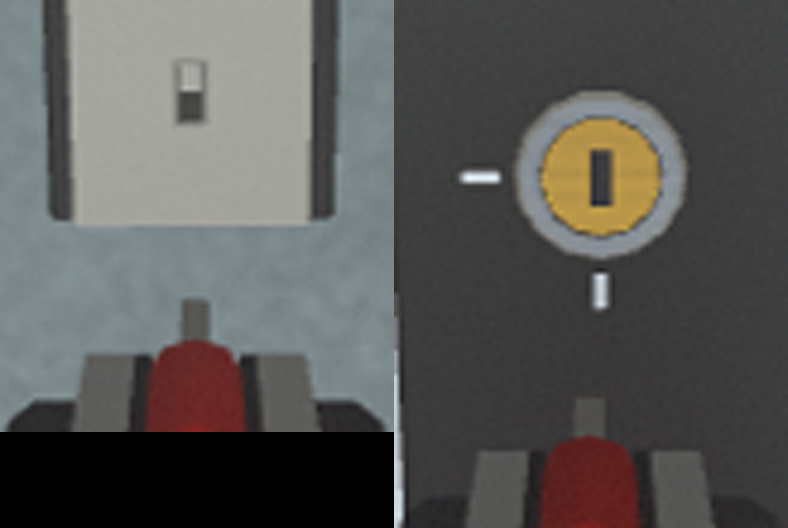

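Stand slot at crop (190,92), keyway slot at (602,177) i.e. wrist px about (258,177), right of where the stand slot was under the key by ~3.4 px and up ~2.3 px. Compute the correction in tool axes.

```bash
python3 - <<'E'
from h import *
c=imaging.read_camera("wrist"); Tm=np.array(c["mount"]); K=np.array([[c["fx"],0,c["cx"]],[0,c["fy"],c["cy"]],[0,0,1]])
def tool(px,z): return at_z(px,z,K,Tm[:3,:3],Tm[:3,3])
w=c["image"]; print([b for b in blobs(w,(18,120,80),(30,255,255),50)])
def slot(img,r0,r1,c0,c1,lo):
    g=cv2.cvtColor(img,cv2.COLOR_BGR2GRAY)[r0:r1,c0:c1].astype(float); print(g.round().astype(int)); 
s=cv2.imread("pics/stand.png")
S=(215+(190.5)/4.8-.5,160+92.8/4.8-.5); 
for k in ((215+207/4.8-.5,140+178/4.8-.5),(215+208/4.8-.5,140+176.8/4.8-.5)):
    a,b=tool(S,.1705),tool(k,.1705); print(S,k,"stand",a.round(4),"kw",b.round(4),"shift",(b-a).round(4))
for _ in range(4):
    imaging.read_camera("wrist"); print(ctrl.observe()["eef_pos"].round(4),yaw().round(4))
E
```

```text
[(np.int32(186), [374.5, 19.9], [362, 0, 26, 42]), (np.int32(1099), [394.0, 14.5], [370, 0, 48, 38]), (np.int32(123), [458.8, 14.2], [448, 0, 23, 31]), (np.int32(63), [468.7, 11.8], [460, 0, 18, 26]), (np.int32(413), [257.5, 176.4], [246, 165, 24, 24])]
(254.1875, 178.83333333333334) (257.625, 176.58333333333334) stand [-0.002  -0.0003  0.1705] kw [0.0004 0.0033 0.1705] shift [0.0024 0.0036 0.    ]
(254.1875, 178.83333333333334) (257.8333333333333, 176.33333333333334) stand [-0.002  -0.0003  0.1705] kw [0.0006 0.0035 0.1705] shift [0.0026 0.0038 0.    ]
[ 0.5473 -0.0196  0.2837] -3.14
[ 0.5473 -0.0194  0.2837] -3.1398
[ 0.5472 -0.0193  0.2837] -3.1396
[ 0.5472 -0.0192  0.2837] -3.1394
```

```bash
python3 - <<'E'
from h import *
np.set_printoptions(suppress=True,precision=5)
for i in range(3):
    c=imaging.read_camera("wrist"); print(c["cx"],c["cy"],c["fx"],np.array(c["mount"])[:3,3],np.array(c["mount"])[1], [b[1] for b in blobs(c["image"],(18,120,80),(30,255,255),300)][-1])
print(ctrl.observe()["eef_pos"])
E
```

```text
255.20102357657288 195.58311102775994 309.99911555787065 [ 0.0694   0.00109 -0.14345] [ 1.       0.00014 -0.00106  0.00109] [257.0, 176.4]
255.20102357657288 195.58311102775994 309.99911555787065 [ 0.0694   0.00109 -0.14345] [ 1.       0.00014 -0.00106  0.00109] [256.8, 176.4]
255.20102357657288 195.58311102775994 309.99911555787065 [ 0.06939  0.00109 -0.14345] [ 1.       0.00014 -0.00106  0.00109] [256.7, 176.4]
[ 0.54725 -0.01897  0.28377]
```

```bash
python3 - <<'E'
from h import *
w,K,Rm,t=cam("wrist")
T=np.array(imaging.read_camera("wrist")["mount"])
S=(254.19,178.83); pic=np.array([.5599,-.3351,.2098]); grip=np.array([.5610,-.3360,.0468])
Rz=lambda psi:R.from_matrix(np.array([[np.cos(psi),np.sin(psi),0],[np.sin(psi),-np.cos(psi),0],[0,0,-1]])).as_matrix()
Rs=Rz(3.1058)
slot=at_z(S,.040,K,Rs@T[:3,:3],pic+Rs@T[:3,3]); off=Rs.T@(slot-grip)
print("stand slot",slot.round(4),"key offset in tool",off.round(4))
k=[b[1] for b in blobs(w,(18,120,80),(30,255,255),300)][-1]
kw=at_z(k,.113,K,Rm,t); print(k,"kw",kw.round(4))
tgt=kw-Rz(yaw())@[off[0],off[1],0]; print("TCP target",tgt.round(4))
shifts([[tgt[0],tgt[1],.160]],np.pi+.0028)
E
```

```text
stand slot [ 0.5618 -0.3355  0.04  ] key offset in tool [-0.0007  0.0006  0.0068]
[256.6, 176.4] kw [ 0.5467 -0.0168  0.113 ]
TCP target [ 0.546  -0.0173  0.113 ]
tcp [ 0.5473 -0.0189  0.2838] yaw -3.1388 F [0.1 0.2 0.6] t 15.9 j6 -0.17
[ 0.54601383 -0.01733516  0.16      ] -> [0.0012 0.0015 0.1238]
turn -0.0
```

```bash
python3 -m pendant '[{"translation":[0.001,0.001,0.03],"turn":0,"gripper":0},{"translation":[0.0012,0.0015,0.07],"turn":0,"gripper":0},{"translation":[0.0012,0.0015,0.1],"turn":0,"gripper":0},{"translation":[0.0012,0.0015,0.115],"turn":0,"gripper":0},{"translation":[0.0012,0.0015,0.12],"turn":0,"gripper":0},{"translation":[0.0012,0.0015,0.12],"turn":0,"gripper":0},{"translation":[0.0012,0.0015,0.12],"turn":0,"gripper":0},{"translation":[0.0012,0.0015,0.12],"turn":0,"gripper":0},{"translation":[0.0012,0.0015,0.12],"turn":0,"gripper":0},{"translation":[0.0012,0.0015,0.12],"turn":0,"gripper":0}]' && python3 - <<'E'
from h import *
for i in range(3):
    w,K,Rm,t=cam("wrist")
    for b in blobs(w,(18,120,60),(30,255,255),150): print(b,at_z(b[1],.113,K,Rm,t).round(4))
    shifts([[.546,-.0173,.160]],np.pi+.0028)
E
```

```text
clock: 17.15
eef_pos: [0.5461, -0.0174, 0.164]
ee_rot: [-0.004, 3.141, -0.0]
force: [0.3, -0.6, -0.5]
finger_gap: 0.0092
grasp_force: 68.8
(np.int32(895), [255.3, 215.2], [237, 199, 38, 35]) [ 0.5457 -0.0165  0.113 ]
tcp [ 0.5461 -0.0174  0.1639] yaw -3.1389 F [-0.3 -0.3 -1.5] t 17.2 j6 -0.17
[ 0.546  -0.0173  0.16  ] -> [0.0001 0.0001 0.0039]
turn -0.0001
(np.int32(896), [255.3, 215.2], [237, 199, 38, 35]) [ 0.5456 -0.0165  0.113 ]
tcp [ 0.546  -0.0174  0.1638] yaw -3.1389 F [-0.1  0.3  0.3] t 17.25 j6 -0.17
[ 0.546  -0.0173  0.16  ] -> [0.     0.0001 0.0038]
turn -0.0001
(np.int32(896), [255.2, 215.3], [237, 199, 38, 35]) [ 0.5456 -0.0165  0.113 ]
tcp [ 0.546  -0.0174  0.1638] yaw -3.1388 F [ 0.   0.  -0.9] t 17.3 j6 -0.17
[ 0.546  -0.0173  0.16  ] -> [0.     0.0001 0.0038]
turn -0.0001
```

```bash
python3 -m pendant '[{"translation":[0,0,0.008],"turn":0,"gripper":0},{"translation":[0,0,0.013],"turn":0,"gripper":0},{"translation":[0,0,0.015],"turn":0,"gripper":0},{"translation":[0,0,0.0165],"turn":0,"gripper":0},{"translation":[0,0,0.018],"turn":0,"gripper":0}]' | egrep "eef|^force"; python3 -m pendant '[{"translation":[0,0,0.001],"turn":0,"gripper":0},{"translation":[0,0,0.002],"turn":0,"gripper":0}]' | egrep "eef|^force"
```

```text
eef_pos: [0.5462, -0.0174, 0.1458]
force: [-0.2, -0.3, -0.3]
eef_pos: [0.5461, -0.0174, 0.1438]
force: [-0.2, -0.5, 0.0]
```

No force 4 mm in: the blade is in the slot. Continue down.

```bash
for i in 1 2 3; do python3 -m pendant '[{"translation":[0,0,0.001],"turn":0,"gripper":0},{"translation":[0,0,0.0025],"turn":0,"gripper":0}]' | egrep "eef|^force"; done
```

```text
eef_pos: [0.5459, -0.0174, 0.1412]
force: [-1.6, 0.4, -0.0]
eef_pos: [0.546, -0.0174, 0.1389]
force: [-3.3, 0.2, 7.8]
eef_pos: [0.5461, -0.0175, 0.1381]
force: [-7.3, 0.9, 21.5]
```

```bash
python3 -m pendant '[{"translation":[0.0005,0,-0.002],"turn":0,"gripper":0},{"translation":[0.0008,0,-0.004],"turn":0.03,"gripper":0},{"translation":[0.0008,0,-0.004],"turn":-0.03,"gripper":0}]' | egrep "eef|^force"; for i in 1 2; do python3 -m pendant '[{"translation":[0,0,0.0015],"turn":0.04,"gripper":0},{"translation":[0,0,0.003],"turn":0.02,"gripper":0}]' | egrep "eef|^force"; done
```

```text
eef_pos: [0.5456, -0.0174, 0.1403]
force: [-1.2, 0.2, -0.9]
eef_pos: [0.5459, -0.0176, 0.1383]
force: [-4.3, -0.2, 13.6]
eef_pos: [0.5461, -0.0175, 0.1375]
force: [-9.4, 0.9, 30.9]
```

```bash
python3 -m pendant '[{"translation":[0.0005,0,-0.003],"turn":-0.02,"gripper":0},{"translation":[0.0008,0,-0.006],"turn":0.04,"gripper":0},{"translation":[0.0008,0,-0.006],"turn":-0.1,"gripper":0},{"translation":[0.0008,0,-0.006],"turn":-0.06,"gripper":0}]' | egrep "eef|^force|rot"; python3 -m pendant '[{"translation":[0.0002,0.0003,0.0015],"turn":0.04,"gripper":0},{"translation":[0.0004,-0.0003,0.003],"turn":-0.04,"gripper":0},{"translation":[0.0006,0,0.004],"turn":0,"gripper":0}]' | egrep "eef|^force|rot";  python3 -m pendant '[{"translation":[0.0003,0.0003,0.0005],"turn":0.04,"gripper":0},{"translation":[0.0003,-0.0003,0.0005],"turn":-0.04,"gripper":0},{"translation":[0.0003,0,0.0005],"turn":0,"gripper":0}]' | egrep "eef|^force|rot"
```

```text
eef_pos: [0.5447, -0.0174, 0.14]
ee_rot: [-0.082, 3.14, 0.0]
force: [-0.5, 0.1, -0.5]
eef_pos: [0.5443, -0.0173, 0.1367]
ee_rot: [-0.082, 3.14, 0.001]
force: [-2.4, -0.1, 8.0]
eef_pos: [0.5443, -0.0174, 0.1364]
ee_rot: [-0.082, 3.139, 0.0]
force: [-1.0, 0.6, 5.1]
```

It is moving again (13.6→13.64 with 5–8 N). Re-square the yaw (+0.05) and push on.

```bash
for i in 1 2 3 4; do python3 -m pendant '[{"translation":[0,0,0.0008],"turn":0.012,"gripper":0},{"translation":[0.0001,0,0.0015],"turn":0.012,"gripper":0}]' | egrep "eef|^force|grasp"; done
```

```text
eef_pos: [0.5443, -0.0177, 0.1347]
force: [-0.6, 0.6, 5.3]
grasp_force: 69.5
eef_pos: [0.5442, -0.0176, 0.1332]
force: [0.5, -0.3, 5.0]
grasp_force: 69.6
eef_pos: [0.5442, -0.0175, 0.1316]
force: [2.0, 0.2, 4.4]
grasp_force: 69.6
eef_pos: [0.5442, -0.0175, 0.1304]
force: [1.9, 0.2, 8.9]
grasp_force: 69.9
```

```bash
for i in 1 2 3 4; do python3 -m pendant '[{"translation":[-0.0001,0,0.0008],"turn":0,"gripper":0},{"translation":[0,0,0.0015],"turn":0,"gripper":0}]' | egrep "eef|^force"; done
```

```text
eef_pos: [0.5442, -0.0175, 0.1294]
force: [-0.4, -0.1, 11.2]
eef_pos: [0.5442, -0.0176, 0.1276]
force: [2.0, 0.5, 7.5]
eef_pos: [0.5442, -0.0175, 0.126]
force: [2.1, -1.1, 8.1]
eef_pos: [0.5442, -0.0175, 0.1245]
force: [0.9, -0.1, 7.2]
```

```bash
for i in 1 2 3 4; do python3 -m pendant '[{"translation":[-0.0001,0,0.0008],"turn":0,"gripper":0},{"translation":[0,0,0.0015],"turn":0,"gripper":0}]' | egrep "clock|eef|^force|rot"; done
```

```text
clock: 23.3
eef_pos: [0.5442, -0.0175, 0.123]
ee_rot: [-0.007, 3.139, -0.0]
force: [1.5, -0.4, 9.1]
clock: 23.55
eef_pos: [0.5442, -0.0175, 0.1215]
ee_rot: [-0.007, 3.139, -0.0]
force: [2.7, -0.5, 7.3]
clock: 23.8
eef_pos: [0.5442, -0.0175, 0.1201]
ee_rot: [-0.007, 3.139, -0.0]
force: [1.4, 0.7, 9.2]
clock: 24.05
eef_pos: [0.5443, -0.0175, 0.1194]
ee_rot: [-0.007, 3.139, -0.0]
force: [-1.4, 0.2, 18.6]
```

Bottomed at TCP 0.1194 (predicted home 0.1198) with force jumping to 18 N: fully home. Start turning clockwise (+), compensating for the key's offset in the grip.

```bash
python3 -m pendant '[{"translation":[0,0,0],"turn":0.08,"gripper":0},{"translation":[-0.0001,0.0001,-0.0003],"turn":0.16,"gripper":0},{"translation":[-0.0002,0.0002,-0.0005],"turn":0.24,"gripper":0},{"translation":[-0.0003,0.0003,-0.0005],"turn":0.32,"gripper":0},{"translation":[-0.0003,0.0004,-0.0005],"turn":0.4,"gripper":0}]' 80 && python3 - <<'E'
from h import *
s=ctrl.observe(); print(s["torque"].round(3),yaw(),s["force"].round(2),s["joints"][5])
E
```

```text
clock: 24.68
eef_pos: [0.5444, -0.0167, 0.1195]
ee_rot: [0.62, 3.078, 0.002]
force: [0.8, 1.0, 12.4]
finger_gap: 0.0092
grasp_force: 78.0
[ 0.323 -0.041  0.131] 2.743858896364813 [ 0.78  0.98 12.37] 0.23089219007349082
```

```bash
python3 -m pendant '[{"translation":[0,0,0],"turn":0.1,"gripper":0},{"translation":[0,0.0003,0],"turn":0.2,"gripper":0},{"translation":[0,0.0005,0],"turn":0.3,"gripper":0},{"translation":[0,0.0006,0],"turn":0.4,"gripper":0}]' && python3 - <<'E'
from h import *
s=ctrl.observe(); print(s["torque"].round(3),yaw(),s["force"].round(2),s["joints"][5])
E
```

```text
clock: 25.18
eef_pos: [0.5447, -0.0161, 0.1195]
ee_rot: [1.22, 2.893, 0.003]
force: [-0.2, 2.0, 12.0]
finger_gap: 0.009
grasp_force: 78.0
[ 0.352 -0.17   0.119] 2.343359659209794 [-0.24  2.01 11.99] 0.6325494266660368
```

```bash
python3 -m pendant '[{"translation":[0.0001,0.0003,0],"turn":0.1,"gripper":0},{"translation":[0.0002,0.0005,0],"turn":0.2,"gripper":0},{"translation":[0.0002,0.0007,0],"turn":0.3,"gripper":0},{"translation":[0.0003,0.0008,0],"turn":0.4,"gripper":0}]' && python3 - <<'E'
from h import *
s=ctrl.observe(); print(s["torque"].round(3),yaw(),s["force"].round(2),s["joints"][5])
E
```

```text
clock: 25.68
eef_pos: [0.5456, -0.0153, 0.1196]
ee_rot: [1.77, 2.592, 0.004]
force: [2.1, 0.6, 11.0]
finger_gap: 0.0089
grasp_force: 78.0
[ 0.307 -0.518  0.101] 1.9434549627259095 [ 2.13  0.62 11.  ] 1.0340131858922315
```

```bash
python3 -m pendant '[{"translation":[0,0.0002,0],"turn":0.1,"gripper":0},{"translation":[0,0.0004,0],"turn":0.2,"gripper":0},{"translation":[0,0.0006,0],"turn":0.3,"gripper":0},{"translation":[0,0.0006,0],"turn":0.34,"gripper":0}]' && python3 - <<'E'
from h import *
s=ctrl.observe(); print(s["torque"].round(3),yaw(),s["force"].round(2),s["joints"][5])
w,K,Rm,t=cam("top"); cv2.imwrite("pics/t9.png",w[:,:,::-1])
E
for i in 1 2 3; do python3 -m pendant '[{"translation":[0,0,0],"turn":0.02,"gripper":0},{"translation":[0,0,0],"turn":0.04,"gripper":0}]' | grep clock; python3 -c "
from h import *
s=ctrl.observe(); print(s['torque'].round(3),yaw(),s['force'].round(2),s['finger_gap'])"; done
```

```text
clock: 26.18
eef_pos: [0.5464, -0.0151, 0.1196]
ee_rot: [2.181, 2.258, 0.005]
force: [2.6, 1.4, 10.3]
finger_gap: 0.0088
grasp_force: 78.0
[ 0.276 -0.556  0.127] 1.6052041081129225 [ 2.59  1.37 10.35] 1.372843519284984
clock: 26.48
[ 0.266 -0.619  0.123] 1.5661553976724927 [2.68 1.1  9.25] 0.009067343696168552
clock: 26.72
[ 0.317 -0.641  0.12 ] 1.5261914103167469 [2.65 1.65 9.63] 0.008959127764778736
clock: 26.98
[ 0.34  -0.728  0.192] 1.4862376254960292 [2.7  1.6  9.12] 0.008652184875976809
```

```bash
for i in 1 2; do python3 -m pendant '[{"translation":[0,0.0001,0],"turn":0.02,"gripper":0},{"translation":[0,0.0002,0],"turn":0.04,"gripper":0}]' | grep clock; python3 -c "
from h import *
s=ctrl.observe(); print(s['torque'].round(3),yaw(),s['force'].round(2),s['finger_gap'])"; done
```

```text
clock: 27.22
[ 0.275 -0.577  0.215] 1.4462757012146439 [3.25 1.11 9.14] 0.009421499933478425
clock: 27.48
[ 0.354 -0.555  0.3  ] 1.4065750272202884 [1.78 0.86 9.78] 0.008967097439538045
```

Torque plateaued at about 0.12 N m, then ramped to 0.30 N m beyond 1.66 rad: it's at the stop. Hold for a moment, check stability and the other keys.

```bash
python3 -m pendant '[{"translation":[0,0,0],"turn":0,"gripper":0},{"translation":[0,0,0],"turn":0,"gripper":0},{"translation":[0,0,0],"turn":0,"gripper":0},{"translation":[0,0,0],"turn":0,"gripper":0}]' && python3 - <<'E'
from h import *
s=ctrl.observe(); print(s['torque'].round(3),yaw(),s['force'].round(2))
w,K,Rm,t=cam("top")
for nm,lo,hi in (("red",(0,150,90),(6,255,255)),("yel",(20,150,90),(32,255,255)),("blue",(105,120,60),(125,255,255))):
    for a,c,b in blobs(w,lo,hi):
        if 140<c[1]<240 and 170<c[0]<350: print(nm,a,c)
a=cv2.imread("pics/t9.png")[:,:,::-1]; b=w
print("cover diff",np.abs(a[150:222,182:240].astype(int)-b[150:222,182:240]).mean())
g=cv2.cvtColor(w,cv2.COLOR_RGB2GRAY); print("front bar rows at col 200:",g[180:224,190].tolist())
E
```

```text
clock: 27.98
eef_pos: [0.5468, -0.0152, 0.1196]
ee_rot: [2.394, 2.031, 0.006]
force: [1.8, 1.4, 9.1]
finger_gap: 0.009
grasp_force: 78.2
[ 0.32  -0.535  0.294] 1.407200524551122 [1.84 1.42 9.11]
red 65 [255.2, 160.7]
yel 15 [335.5, 209.7]
blue 15 [335.5, 223.7]
cover diff 2.8608716475095783
front bar rows at col 200: [140, 146, 142, 142, 142, 142, 143, 141, 142, 139, 139, 143, 143, 145, 142, 144, 141, 144, 142, 146, 145, 146, 145, 142, 150, 148, 148, 146, 144, 147, 142, 143, 142, 139, 139, 145, 141, 0, 64, 168, 134, 62, 85, 87]
```

Torque is holding steady at 0.29 N m, the yellow and blue keys haven't moved, and the cover is still shut. Handing in.

```bash
python3 -c "
from cell import ticket
print(ticket.job_done())"
```

```text
the job is handed in; nothing more can be done
None
```

I pressed the cover shut first, then pushed the red key fully home and turned it clockwise to the stop, where the arm is still gripping and holding it (about 28 s in); the blue and yellow keys stayed in the stand and no stock was touched. The job is handed in, but no verdict came back.

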